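# Mark a bent bracket's toe, turn it, and mark its sole on a sprung bar

## Robot

A 7-joint arm with a two-finger parallel gripper is mounted at the origin on the work surface. World frame = base frame: x ahead of the robot, y to its left, z up, the work surface at z = 0. Lengths are in m, angles in rad, forces in N, time in s.
With the tool pointing down it reaches from about 0.4 to 0.9 m from the base axis. Payload 5.6 kg.
Tool frame: the origin (TCP) lies midway between the tips of the shut fingers; the grasp point (between the pads) lies 19 mm behind it; z points along the fingers, y is the line along which they close (so a half turn about z gives the same grasp; the last joint's range is limited). The gripper opens to 92 mm and grips with 3 to 60 N. Pads are 20 mm wide; open, the fingers measure 128 mm over their backs; the gripper's body (75 mm by 189 mm) begins 69 mm behind the grasp point.
Start: joints at [-1.3, 0.468, -0.012, 1.603, 0.006, 1.071, -0.056], TCP at [0.201, 0.618, 0.215] pointing down, gripper open.
Joint ranges: [-2.53, 2.53], [-0.31, 2.02], [-1.57, 1.55], [0.28, 2.44], [-1.29, 4.43], [0.15, 1.84], [-2.92, 2.92]. Speed limits (rad/s): [2.57, 2.57, 3.14, 3.14, 3.14, 3.14, 3.14].

## Interface

Orientations are given as a 3x3 rotation matrix whose columns are the frame's x, y, z axes.
In Python, from station import env, effector, solver, viewer, workorder, search_frame, tip_of gives the robot as it stands. Calls block until the motion is done:
- env.reach(position, orientation): joint-space move of the TCP to a pose.
- env.movel(position, frame=None, rate=0.15): straight line of the TCP; frame=None keeps the orientation; rate is the mean speed in m/s.
- env.goto_joints(angles): joint-space move.
- effector.release() and effector.grasp(squeeze=None): open the fingers fully, or close them until they stop; squeeze is the grip in N (None keeps the last).
- env.pause(seconds).
- solver.inverse_kinematics(position, orientation): joint angles nearest the present ones, or None.
- env.sense(): the state.
- viewer.read_camera(name): name is "scene" or "top" or "wrist"; returns (picture, depth): 384x512x3 uint8, red, green, blue; 384x512 float32, m along the optical axis (not along the pixel's ray), 0 where there is no reading.
- viewer.camera_info(name): a dict with "intrinsics" (3x3 intrinsics, pixels), "dist_coeffs" ([k1, k2, p1, p2, k3] as OpenCV has them; the pictures are not rectified), "eye" and "rotation" of the camera in the world; the wrist camera has in their place "T_tool_cam" (4x4, takes a point from camera to tool coordinates, whose origin is the TCP and whose axes are the flange's). Camera axes: x right, y up, looking along -z (the intrinsics and any distortion apply to the point x, -y, -z); pixel columns grow to the right and rows downward; lengths in m; the calibration is good to about 2 mm. A picture is of the moment at which its call begins: read the wrist's pose just before it. camera_info takes no time and is no camera call.
A pose or a line that the arm cannot do raises env.PlanningError and nothing moves.
- workorder.finish_job(): hands the job in; it is judged then, once.
Trained networks look in the newest picture that a camera, given by its name, has taken for a name from the list of things; names that differ only in an ending like _2 or _b are one class to them, and where a whole thing is asked for, a point or a joint stands for the part that bears it (a point fixed in the world has none). Each returns a list of dicts, best first, with "score" (0 to 1); they miss things now and then, are a little off and sometimes report something else, mostly with a low value. They report only what shows in the picture. A call takes as long as a camera call. They do not tell look-alikes from the thing itself.
- search_frame(camera, name): "at" ([x, y, z] in m, in world coordinates, good to about 4 mm: the middle of the surface that is visible of it).
- tip_of(camera, name): "at" ([x, y, z] in m, in world coordinates, good to about 4 mm: a listed point, or the origin of a listed thing).
The state is a dict: "t": time; "joint_positions": joint angles; "joint_velocities": joint speeds; "tau": joint torques, N m; "ee_pos": TCP position; "tcp_rot": TCP orientation; "wrist_force": force on the tool from outside, world axes, zero at the start; "moment": the same for the moment, N m; "gripper_width": finger opening in m; "grasp_force": force on a finger pad.
Only numpy, scipy, OpenCV 4.12 (cv2) and the standard library are available. Lean on these libraries where they do the work, as an engineer would, in place of code of your own. Each camera call takes 0.05 s, during which the arm holds its last target. There are 200 camera calls.

## Task

Push the angle bracket along the bench until the toe of its foot presses squarely on the sprung marking bar with a firm push of about 13 N at the bar, then tip the bracket back onto its long leg, lowering it gently without letting it drop, so that the sole of the foot faces the bar, and press the sole squarely on the bar in the same way. Hold each press for a moment, and never ram the bar. Leave the bracket lying on its long leg with the sole square against the bar or just in front of it, and do not disturb the other things on the bench.

Things in the scene. Friction and masses are not known exactly. Their poses are not given: they have to be found in the camera images.
- bracket: Dark steel angle bracket, 0.55 to 0.9 kg: two legs at right angles, 8 mm thick, 60 mm wide (y, centred). Origin: middle of the outer corner edge. z: up the long leg (95 mm, two round marks; back at x = 0, inner face x = 8 mm). x: along the foot (90 mm, one slot; sole at z = 0, inner face z = 8 mm). Starts on its sole, toe to the bar. Turned: x up, z away from the bar.
- toe (a point): Middle of the toe, the 60 x 8 mm end of the bracket's foot, 90 mm along x from the outer corner. The sole is the outer face of the foot, underneath at the start; once turned it stands upright and faces the bar.
- long_end (a point): Middle of the end of the bracket's long leg, 95 mm from the outer corner: on top at the start, 4 mm above the bench and farthest from the bar once the bracket lies on the back of its long leg.
- bar: Sprung marking bar of the fixture: upright steel bar 160 mm wide (y), 14 mm thick, from 2 to 50 mm above the bench; it yields along its +x only, against springs of 2.5 N per mm, 12 mm at most. Origin: on the bench under the middle of its front face; -x points out of that face towards the workpiece.
- fixture: The fixture that carries the bar, bolted down: a grey housing block 210 mm wide, 52 mm high, from 34 to 96 mm behind the bar's front face. Origin: on the bench under the middle of the bar's front face when the bar is relaxed; x points from the workpiece through the bar into the housing, y along the bar.
- hammer: Bystander, not needed: a light hammer about 200 mm long lying on the bench. Origin: at its underside.
- tin: Bystander, not needed: an upright metal tin, 64 mm across and 75 mm high. Origin: at its underside.
- bench_pin: Bystander, not needed: a pale wooden bench pin 100 x 50 mm, 34 mm high at its step. Origin: at its underside.
- steel_block: Bystander, not needed: a flat steel bench block 80 x 80 x 25 mm. Origin: at its underside.
- pliers: Bystander, not needed: a pair of pliers about 160 mm long, lying. Origin: at its underside.
- brush: Bystander, not needed: a small bench brush about 170 mm long, lying. Origin: at its underside.
Things that resemble listed ones, but are neither listed nor needed, are in the scene too. What is shaped like the bracket but green or turquoise is not meant.

How it is judged:
On the way, in this order (a step that is already met when the one before it is completed fails the run):
1. the toe is pressed squarely on the bar with more than 8 N, the bracket standing on its sole (contact force between bracket and bar above 8 N and angle between bracket's own z axis and vertical below 0.1 rad and angle between the y axis of bracket and the y axis of fixture, either way round below 0.08 rad), for 0.4 s.
2. the bracket is turned onto the back of its long leg, sole towards the bar (angle between bracket's own x axis and vertical below 0.1 rad and x of bracket in the frame of fixture below 0 m and angular speed of bracket below 0.3 rad/s), for 0.2 s.
3. the sole is pressed squarely on the bar with more than 8 N, the bracket lying on its long leg (contact force between bracket and bar above 8 N and angle between bracket's own x axis and vertical below 0.1 rad and angle between the y axis of bracket and the y axis of fixture, either way round below 0.08 rad), for 0.4 s.
At the end, for the whole second after the job is handed in: The bracket lies still and released on the back of its long leg (within 0.1 rad), its sole parallel to the bar (within 0.08 rad) and touching it or at most 15 mm in front of it, its middle within 80 mm of the bar's middle; the other things are where they were (angle between bracket's own x axis and vertical below 0.1 rad and angle between the y axis of bracket and the y axis of fixture, either way round below 0.08 rad and x of bracket in the frame of fixture between -0.015 and 0.006 m and y of bracket in the frame of fixture between -0.08 and 0.08 m and height (world z) of bracket below 0.006 m and linear speed of bracket below 0.02 m/s).
It fails at once if the bar is rammed: more than 35 N between bracket and bar (contact force between bracket and bar above 35 N).
It fails at once if the bracket is dropped or toppled: it turns faster than 5 rad/s (angular speed of bracket above 5 rad/s).
It fails at once if another thing on the bench is shifted by more than 25 mm (distance of any of hammer, tin, bench_pin, steel_block, pliers, brush from where it was at the start of the episode above 0.025 m).
It also fails if it takes over 72 s, if anything falls off the work surface, if the arm or the gripper's body presses on something with over 40 N, if the wrist force passes 120 N, or if a joint passes its speed limit or range.

## Working session

There is one attempt and no reset: what is moved stays moved. The work goes in short steps, each a Python script; the robot and the scene stay as the last script left them, time stands still between calls to the robot, and variables do not carry over. Pictures are saved under pics/ and viewed, at most 10 in all, crops included, and the job is handed in when it is done.

```bash
ls; mkdir -p pics; python3 - <<'E'
from station import env, effector, solver, viewer, workorder, search_frame, tip_of
import cv2,numpy as np
for c in ("top","scene"):
    p,d=viewer.read_camera(c); cv2.imwrite(f"pics/{c}0.png",p[:,:,::-1])
    i=viewer.camera_info(c); print(c,np.round(i["eye"],3),np.round(i["rotation"],3).tolist(),np.round(i["intrinsics"],1).tolist(),i["dist_coeffs"])
    for n in ("bracket","toe","long_end","bar","fixture"):
        for f in ((tip_of,) if n in("toe","long_end") else (search_frame,tip_of)):
            print(n,f.__name__,[(np.round(r["at"],3).tolist(),round(r["score"],2)) for r in f(c,n)][:4])
print(env.sense()["t"])
E
```

```text
pics
top [0.31  0.007 1.061] [[0.01, 0.98, -0.198], [-1.0, 0.015, 0.023], [0.025, 0.198, 0.98]] [[360.7, 0.0, 247.1], [0.0, 360.7, 195.5], [0.0, 0.0, 1.0]] [-0.109438  0.        0.        0.        0.      ]
bracket call [([0.572, 0.098, 0.013], 0.74), ([0.347, 0.093, 0.006], 0.73), ([0.406, -0.062, 0.007], 0.68)]
bracket call [([0.316, 0.122, -0.0], 0.79), ([0.381, -0.095, -0.0], 0.77), ([0.531, 0.094, 0.006], 0.73)]
toe call [([0.441, -0.03, 0.002], 0.98), ([0.387, 0.065, 0.001], 0.6), ([0.614, 0.113, -0.0], 0.56)]
long_end call [([0.322, 0.12, 0.095], 0.96), ([0.387, -0.093, 0.095], 0.61), ([0.529, 0.092, 0.094], 0.59)]
bar call [([0.666, 0.102, 0.05], 0.89)]
bar call [([0.663, 0.102, -0.0], 0.79)]
fixture call [([0.71, 0.103, 0.052], 0.65)]
fixture call [([0.662, 0.1, -0.001], 0.88)]
scene [1.48  0.232 0.962] [[-0.245, -0.644, 0.725], [0.97, -0.165, 0.181], [0.003, 0.747, 0.665]] [[474.4, 0.0, 264.9], [0.0, 474.4, 196.4], [0.0, 0.0, 1.0]] [0.05579681 0.         0.         0.         0.        ]
bracket call [([0.546, 0.1, 0.014], 0.91), ([0.336, 0.104, 0.008], 0.85), ([0.402, -0.079, 0.011], 0.78)]
bracket call [([0.386, -0.096, 0.003], 0.77), ([0.531, 0.097, -0.002], 0.6), ([0.318, 0.119, 0.003], 0.59)]
toe call [([0.386, 0.065, 0.004], 0.77), ([0.442, -0.024, -0.0], 0.73), ([0.613, 0.117, 0.001], 0.64)]
long_end call [([0.32, 0.114, 0.095], 0.77), ([0.531, 0.09, 0.093], 0.74), ([0.386, -0.091, 0.096], 0.72)]
bar call [([0.675, 0.102, 0.039], 0.72), ([0.64, 0.4, 0.023], 0.43)]
bar call [([0.66, 0.098, -0.004], 0.97), ([0.637, 0.4, -0.0], 0.71)]
fixture call [([0.743, 0.107, 0.046], 0.68)]
fixture call [([0.669, 0.098, -0.0], 0.81)]
0.9
```

View pics/top0.png

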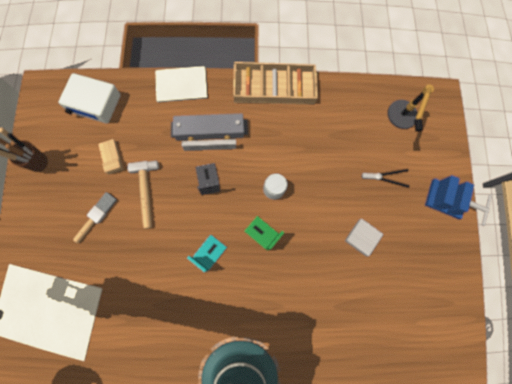

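View pics/scene0.png

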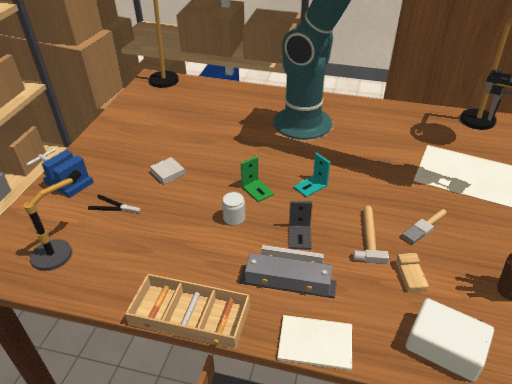

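Candidates (top view): dark bracket at (208,179), turquoise at (207,253) and green at (264,232). I choose the dark one, which stands before the bar at (208,145). Next come a close crop, a pose fit from depth, and IK checks for the tilts I need.

```bash
cat > h.py <<'E'
from station import env, effector, solver, viewer, workorder, search_frame, tip_of
import cv2,numpy as np
from scipy.spatial.transform import Rotation as R
def cloud(c):
    p,d=viewer.read_camera(c); i=viewer.camera_info(c)
    v,u=np.mgrid[:384,:512]
    n=cv2.undistortPoints(np.stack([u.ravel(),v.ravel()],1).astype(np.float64)[:,None],np.array(i["intrinsics"]),np.array(i["dist_coeffs"]))[:,0]
    z=d.ravel()
    P=np.stack([n[:,0]*z,-n[:,1]*z,-z],1)@np.array(i["rotation"]).T+np.array(i["eye"])
    P[z==0]=np.nan
    return p,P.reshape(384,512,3)
def tool(yaw,tilt):
    # closing axis along bracket y; tilt>0: tool points to +x' as it goes down; yaw of x'
    z=np.array([np.sin(tilt),0,-np.cos(tilt)]); y=np.array([0,1.,0]); x=np.cross(y,z)
    return R.from_euler('z',yaw).as_matrix()@np.stack([x,y,z],1)
def box(P,lo,hi): return P[np.all((P>lo)&(P<hi),-1)]
def rect(Q):
    c,s,a=cv2.minAreaRect((Q[:,:2]*1000).astype(np.float32)); return np.round(c,1),np.round(s,1),round(a,1),len(Q)
E
python3 - <<'E'
from h import *
p,P=cloud("top")
cv2.imwrite("pics/crop.png",cv2.resize(p[100:210,150:310,::-1],None,fx=5,fy=5,interpolation=cv2.INTER_CUBIC)[:, :800])
for c in("top","scene"):
    if c=="scene": p,P=cloud(c)
    print(c,"legtop",rect(box(P,[.5,.03,.085],[.6,.17,.11])),"foot",rect(box(P,[.52,.03,.004],[.635,.17,.014])),
     "bar",rect(box(P,[.64,-.02,.042],[.69,.22,.056])),"house",rect(box(P,[.69,-.05,.045],[.8,.25,.06])))
    print("tin",rect(box(P,[.45,-.2,.06],[.7,.02,.09])))
s=env.sense(); print(np.round(s["tcp_rot"],2).tolist(),s["wrist_force"])
for yaw in (0,np.pi):
  for t in (-60,-45,-35,-25,-15,0,30,45,55,65):
    o=[]
    for x in (.45,.5,.55):
        q=solver.inverse_kinematics(np.array([x,.1,.03]),tool(0,np.radians(t))@np.diag([np.cos(yaw),np.cos(yaw),1])); o.append(None if q is None else np.round(q,1).tolist())
    print(yaw,t,o)
E
```

```text
top legtop (array([532.9,  93.3]), array([ 8.5, 58.6]), 12.6, 77) foot (array([576.8,  98.6]), array([105.1, 131.9]), 2.8, 427) bar (array([672.8,  99.5]), array([ 15.7, 157.6]), 3.2, 288) house (array([731.1, 102.4]), array([ 63.6, 210.8]), 3.7, 1379)
tin (array([543.1, -95.9]), array([58.9, 59.3]), 5.3, 385)
scene legtop (array([534.2,  96.2]), array([12. , 57.6]), 12.9, 101) foot (array([575.8,  96.4]), array([127.9,  97.4]), 88.9, 516) bar (array([674.4, 101.8]), array([ 18.7, 158.5]), 3.7, 375) house (array([731. , 105.5]), array([ 67.7, 212.1]), 3.4, 1782)
tin (array([547.2, -93.9]), array([59.5, 61.5]), 31.7, 326)
[[-0.95, 0.31, 0.0], [0.31, 0.95, 0.0], [-0.0, 0.0, -1.0]] [ 0.28229906 -0.99631538  0.26114366]
0 -60 [[-0.2, 1.0, 0.0, 1.4, -0.2, 1.7, 1.5], [-0.2, 1.1, 0.0, 1.3, -0.2, 1.8, 1.5], None]
0 -45 [[-0.2, 0.9, 0.1, 1.6, -0.2, 1.4, 1.5], [-0.2, 0.9, 0.1, 1.5, -0.2, 1.5, 1.5], [-0.2, 1.0, 0.1, 1.3, -0.2, 1.6, 1.5]]
0 -35 [[-0.3, 0.8, 0.1, 1.7, -0.2, 1.2, 1.5], [-0.3, 0.8, 0.1, 1.6, -0.2, 1.3, 1.5], [-0.2, 0.9, 0.1, 1.5, -0.2, 1.4, 1.5]]
0 -25 [[-0.3, 0.7, 0.1, 1.9, -0.2, 
[... 844 characters left out ...]
 -1.3], [-0.6, 1.0, 0.7, 1.5, -0.5, 1.5, -1.3]]
3.141592653589793 -25 [[-0.7, 0.8, 0.6, 1.9, -0.5, 1.1, -1.3], [-0.7, 0.8, 0.6, 1.8, -0.5, 1.2, -1.3], [-0.6, 0.9, 0.6, 1.6, -0.5, 1.3, -1.3]]
3.141592653589793 -15 [[-0.7, 0.7, 0.6, 2.0, -0.5, 0.9, -1.4], [-0.7, 0.7, 0.6, 1.9, -0.5, 1.0, -1.3], [-0.6, 0.8, 0.6, 1.8, -0.5, 1.1, -1.3]]
3.141592653589793 0 [[-0.8, 0.5, 0.6, 2.2, -0.5, 0.6, -1.4], [-0.7, 0.6, 0.5, 2.1, -0.5, 0.6, -1.4], [-0.7, 0.6, 0.6, 2.0, -0.5, 0.7, -1.4]]
3.141592653589793 30 [None, [-0.2, 0.5, -0.2, 2.4, 2.3, 0.4, 2.1], [-0.1, 0.5, -0.2, 2.3, 2.2, 0.3, 2.3]]
3.141592653589793 45 [None, None, None]
3.141592653589793 55 [None, None, None]
3.141592653589793 65 [None, None, None]
```

View pics/crop.png

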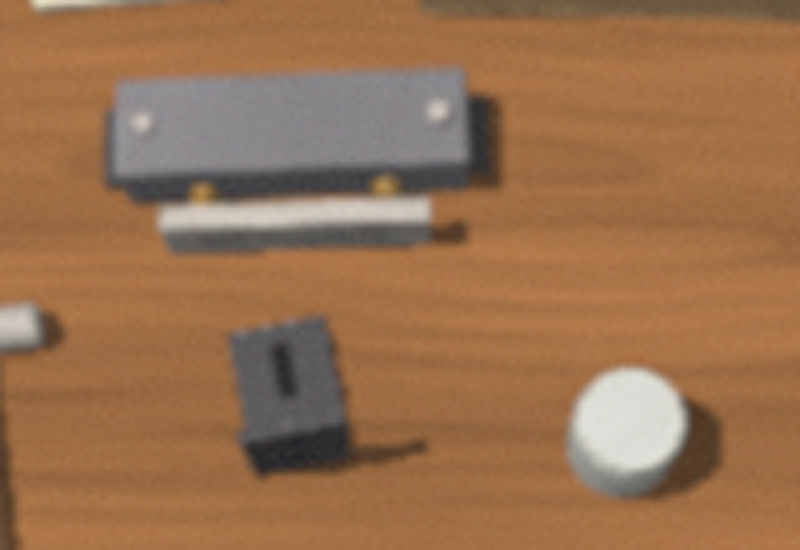

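The crop shows the dark slotted foot pointing to the bar, with the leg top at lower (295,440); the choice is confirmed. Bracket yaw is about 12.7°, and the fixture yaw is about 3.5° with its front at about (0.666, 0.100). Next I check the tilt range.

```bash
python3 - <<'E'
from h import *
env.reach(np.array([.50,.095,.25]),tool(np.radians(3.5),0))
print(np.round(env.sense()["joint_positions"],2))
for f in (1,-1):
  for t in (-75,-70,-65,-60,10,15,20,25,30,35):
    o=[]
    for x in ((.38,.42,.46,.5) if t<0 else (.54,.58,.61,.63)):
        q=solver.inverse_kinematics(np.array([x,.095,.02]),tool(np.radians(3.5),np.radians(t))@np.diag([f,f,1])); o.append(None if q is None else np.round(q,1).tolist())
    print(f,t,o)
E
```

```text
[-0.56  0.19  0.35  1.92 -0.07  1.04  1.45]
1 -75 [[-0.2, 1.2, -0.0, 1.5, -0.1, 1.8, 1.5], None, None, None]
1 -70 [[-0.5, 1.1, 0.4, 1.5, -0.3, 1.8, 1.8], [-0.4, 1.2, 0.3, 1.4, -0.3, 1.8, 1.7], None, None]
1 -65 [[-0.5, 1.1, 0.4, 1.6, -0.3, 1.7, 1.8], [-0.5, 1.1, 0.4, 1.5, -0.4, 1.8, 1.8], [-0.4, 1.2, 0.3, 1.4, -0.3, 1.8, 1.7], None]
1 -60 [[-0.5, 1.0, 0.4, 1.6, -0.3, 1.6, 1.7], [-0.5, 1.1, 0.4, 1.5, -0.3, 1.7, 1.7], [-0.5, 1.1, 0.4, 1.4, -0.4, 1.8, 1.7], [-0.4, 1.2, 0.4, 1.3, -0.3, 1.8, 1.7]]
1 10 [[-0.4, 0.5, 0.2, 2.1, -0.2, 0.3, 1.6], [-0.4, 0.6, 0.2, 2.0, -0.3, 0.4, 1.6], [-0.4, 0.6, 0.2, 2.0, -0.3, 0.4, 1.6], [-0.4, 0.6, 0.3, 1.9, -0.3, 0.5, 1.7]]
1 15 [[-0.4, 0.5, 0.2, 2.2, -0.2, 0.2, 1.6], [-0.4, 0.6, 0.2, 2.1, -0.2, 0.3, 1.6], [-0.4, 0.6, 0.2, 2.0, -0.3, 0.3, 1.6], [-0.4, 0.6, 0.2, 2.0, -0.3, 0.3, 1.6]]
1 20 [[-0.1, 0.5, -0.2, 2.2, 1.2, 0.2, 0.2], [-0.6, 0.6, 0.4, 2.2, -1.0, 0.2, 2.3], [-0.4, 0.6, 0.2, 2.1, -0.2, 0.2, 1.6], [-0.4, 0.6, 0.2, 2.0, -0.2, 0.2, 1.6]]
1 25 [[0.5, 0.7, -0.9, 2.3, 1.8, 0.6, -0.2], [0.1, 0.6, -0.4, 2.2, 1.7, 0.3, -0.2], [-0.1, 0.6, -0.2, 2.1, 1.5, 0.2
[... 1120 characters left out ...]
, 0.6, -0.7], [-0.9, 0.8, 0.9, 2.0, -1.2, 0.6, -0.7]]
-1 20 [[-0.7, 0.5, 0.5, 2.3, -1.3, 0.2, -0.6], [-0.7, 0.6, 0.6, 2.2, -1.2, 0.3, -0.6], [-0.7, 0.7, 0.6, 2.1, -1.2, 0.3, -0.7], [-0.7, 0.7, 0.7, 2.1, -1.2, 0.3, -0.7]]
-1 25 [[0.3, 0.6, -0.7, 2.3, 1.8, 0.4, 2.9], [-0.1, 0.5, -0.2, 2.2, 1.7, 0.2, 2.9], [-1.2, 1.4, 1.5, 2.2, 4.4, 1.2, -0.4], [0.7, 1.4, -1.5, 2.0, 1.9, 1.3, -2.9]]
-1 30 [[0.6, 0.9, -1.1, 2.3, 2.0, 0.9, 2.9], [0.5, 0.8, -0.9, 2.2, 1.9, 0.6, 2.8], [0.3, 0.7, -0.7, 2.2, 1.9, 0.5, 2.8], [0.3, 0.7, -0.7, 2.1, 1.9, 0.5, 2.9]]
-1 35 [[0.6, 1.0, -1.1, 2.4, 2.1, 0.9, 2.7], [0.6, 1.0, -1.1, 2.3, 2.1, 0.9, 2.8], [0.6, 1.0, -1.1, 2.2, 2.1, 0.9, 2.9], [0.5, 0.8, -0.9, 2.2, 2.1, 0.7, 2.8]]
```

```bash
cat >> h.py <<'E'
FY=np.radians(3.5); FO=np.array([.6664,.1003,0])
RF=R.from_euler('z',FY).as_matrix(); ux=RF[:,0]
def fw(x,y,z): return FO+RF@np.array([x,y,z])      # fixture frame -> world
def fx(p): return RF.T@(np.array(p)-FO)
def st(): s=env.sense(); return s["t"],fx(s["ee_pos"]),np.array(s["wrist_force"])@RF,s
def press(pos_z_y, x0, xmax, frame, step=.001, target=13, hold=0.8):
    y,z=pos_z_y; F=[]; base=None; x=x0
    while x<xmax:
        x+=step; env.movel(fw(x,y,z),frame,rate=.02); t,p,f,s=st(); F.append(f[0])
        if len(F)>=4 and base is None: base=np.median(F)
        if base is not None:
            base=max(base,np.median(F[:4])) ; d=-(f[0]-base)
            if d>target-1: break
    print("press x",round(x,4),"F",np.round(F,1).tolist())
    env.pause(hold); t,p,f,s=st(); print("hold",np.round(p,4),np.round(f,1),t); return x
E
python3 - <<'E'
from h import *
print(st()[0])
T=tool(np.radians(12.7),0); g=np.array([.5335,.0947,0])
env.reach(g+[0,0,.13],T); env.movel(g+[0,0,.021],T,rate=.12)
print(np.round(st()[2],1))
effector.grasp(squeeze=30); t,p,f,s=st(); print(t,p,f,s["gripper_width"],s["grasp_force"])
# yaw to fixture, toe ~22mm before the bar: leg mid x=-.022-.09+.004
env.movel(fw(-.110,0.0,.021),tool(FY,0),rate=.05)
t,p,f,s=st(); print(t,p,f)
P0=cloud("top")[1]; print("legtop",rect(box(P0,[.5,.03,.085],[.6,.17,.11])),np.round(fx(box(P0,[.5,.03,.085],[.6,.17,.11]).mean(0)),4))
E
```

```text
3.1667
[-0.5 -0.1  0.3]
5.375 [-0.13291249  0.00242961  0.02119135] [-0.99448877  0.2689947   3.30810343] 0.06000325086768811 30.000047385692596
5.9917 [-0.11229064  0.00263637  0.02112124] [-6.30096879  4.65839936  8.29513291]
legtop (array([0., 0.]), array([0., 0.]), 0.0, 0) [nan nan nan]<stdin>:10: RuntimeWarning: Mean of empty slice.
  ret = um.true_divide(
```

```bash
python3 - <<'E'
from h import *
x=press((0.0,.021),-.110,-.070,tool(FY,0))
E
```

```text
press x -0.074 F [-9.9, -12.9, -13.9, -13.7, -14.0, -14.4, -14.1, -14.5, -14.2, -13.9, -14.1, -13.4, -13.2, -14.1, -14.7, -15.0, -15.7, -15.1, -15.0, -15.2, -15.5, -15.5, -15.5, -16.7, -14.8, -15.1, -15.1, -15.9, -15.8, -15.4, -18.1, -20.0, -21.3, -23.1, -23.4, -25.9]
hold [-0.0834  0.0008  0.0206] [-25.3   0.2  24.9] 15.8417
```

```bash
cat >> h.py <<'E'
def barx(c="top",n=4):
    o=[]
    for _ in range(n):
        P=cloud(c)[1]; Q=(P-FO)@RF; m=(Q[...,2]>.044)&(Q[...,2]<.056)&(abs(Q[...,1])<.075)&(Q[...,0]>-.01)&(Q[...,0]<.027)
        o.append(np.median(Q[m][:,0]))
    return round(np.mean(o)*1000,2),m.sum()
E
python3 - <<'E'
from h import *
def rep(): t,p,f,s=st(); print(round(t,1),np.round(p,4),np.round(f,1),barx(),barx("scene"))
rep()
env.movel(fw(-.074,0,.023),tool(FY,0),rate=.02); env.pause(.3); rep()
env.movel(fw(-.0715,0,.023),tool(FY,0),rate=.02); env.pause(.5); rep()
E
```

```text
15.8 [-0.0834  0.0008  0.0206] [-25.3   0.2  24.9] (np.float64(7.28), np.int64(59)) (np.float64(11.5), np.int64(319))
16.8 [-0.0815  0.0007  0.021 ] [-14.7   0.7   6.2] (np.float64(9.48), np.int64(58)) (np.float64(13.13), np.int64(322))
18.0 [-0.0805  0.0007  0.0211] [-19.7   0.7  10.5] (np.float64(10.14), np.int64(60)) (np.float64(14.28), np.int64(319))
```

```bash
python3 - <<'E'
from h import *
p,P=cloud("scene"); Q=(P-FO)@RF
cv2.imwrite("pics/press1.png",cv2.resize(p[170:310,220:360,::-1],None,fx=4,fy=4,interpolation=cv2.INTER_CUBIC))
t,_,f,s=st(); T=s["tcp_rot"]; print(np.round(RF.T@T,3).tolist(),t)
# foot inner face plane fit (z~8mm, toe side)
m=(abs(Q[...,1])<.026)&(Q[...,0]>-.065)&(Q[...,0]<-.005)&(Q[...,2]>-.0)&(Q[...,2]<.03); q=Q[m]
print(m.sum(), np.linalg.lstsq(np.c_[q[:,:2],np.ones(len(q))],q[:,2],rcond=None)[0])
m=(Q[...,2]>.044)&(Q[...,2]<.056)&(abs(Q[...,1])<.075)&(Q[...,0]>-.01)&(Q[...,0]<.03);print("bar yaw",rect(P[m]))
E
```

```text
[[-1.0, -0.001, -0.018], [-0.001, 1.0, 0.001], [0.018, 0.001, -1.0]] 18.4167
172 [0.01108156 0.01216856 0.00865059]
bar yaw (array([678.2, 101.4]), array([ 20.1, 149.4]), 2.3, 312)
```

View pics/press1.png

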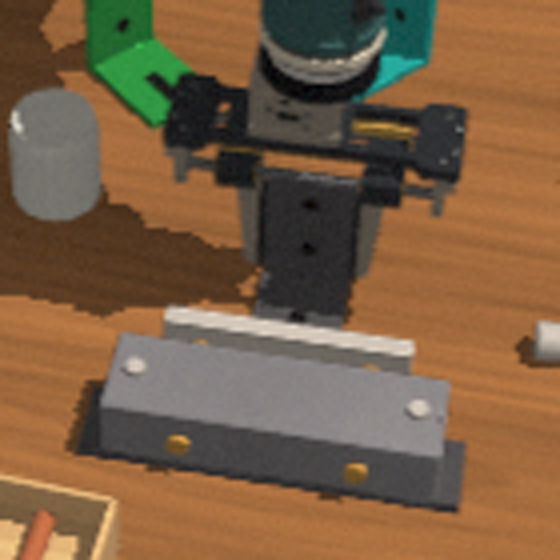

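The picture shows the bracket upright with its toe squarely behind the bar at (300,318), and the bar displaced about 5.5 mm. Now I retract and regrip with a tilted tool.

```bash
python3 - <<'E'
from h import *
T0=tool(FY,0)
env.movel(fw(-.09,0,.024),T0,rate=.03); 
env.movel(fw(-.228,0,.024),T0,rate=.08); t,p,f,s=st(); print(round(t,1),np.round(p,4),np.round(f,1))
env.movel(fw(-.228,0,.021),T0,rate=.03); effector.release(); t,p,f,s=st(); print(round(t,1),np.round(p,4),np.round(f,1))
env.movel(fw(-.228,0,.15),T0,rate=.2)
env.reach(fw(-.15,0,.25),tool(FY,np.radians(-30)))
t,p,f,s=st();print(t,s["joint_positions"])
Q=(cloud("top")[1]-FO)@RF; q=box(Q,[-.26,-.06,.085],[-.19,.06,.11]); print(rect(q))
Q=(cloud("scene")[1]-FO)@RF; q=box(Q,[-.26,-.06,.085],[-.19,.06,.11]); print(rect(q))
for a in (60,64,66,68,70): 
    print(a,solver.inverse_kinematics(fw(-.224,0,.013),tool(FY,-np.radians(a))), solver.inverse_kinematics(fw(-.05,0,.013),tool(FY,np.radians(90-a))))
E
```

```text
21.1 [-0.2275 -0.      0.024 ] [ 0.1 -0.3 -7.4]
21.9 [-0.2279  0.      0.0211] [-0.1 -0.4  0.2]
23.5583 [-0.49518966  0.56485735  0.44126539  1.53245486 -0.22615779  1.62786075
  1.62772979]
(array([-229.,   -2.]), array([59.3,  8.2]), 89.5, 78)
(array([-228.7,    1.5]), array([59.3, 16.8]), 88.1, 88)
60 [-0.40987392  1.09339126  0.35092842  1.46367645 -0.30987721  1.70876107
  1.71480821] [ 0.45576907  0.82757181 -0.88844041  2.14179756  1.90573154  0.64439943
 -0.21482437]
64 [-0.39987829  1.13669056  0.34505202  1.41901576 -0.30624434  1.77801841
  1.71406848] [ 0.11459074  0.6381325  -0.44619206  2.11524256  1.67210847  0.31850072
 -0.16174818]
66 [-0.38958411  1.15658786  0.33295829  1.39675672 -0.2993972   1.81073614
  1.70782754] [-0.05152336  0.59997607 -0.24062026  2.10193703  1.40768939  0.20321182
  0.04734919]
68 [-0.34888899  1.16857278  0.2699339   1.37220185 -0.26502233  1.83617557
  1.66852296] [-0.04518444  0.60204909 -0.24544149  2.07679672  1.14130486  0.2182108
  0.31614688]
70 None [-0.42811372  0.59395115  0.22867165  2.07651285 -0.40653445  0.15142011
  1.76424348]
```

```bash
python3 - <<'E'
from h import *
T=tool(FY,-np.radians(68))
env.reach(fw(-.2245,0,.16),T)
env.movel(fw(-.2245,0,.05),T,rate=.12); print(np.round(st()[2],1))
env.movel(fw(-.2245,0,.0135),T,rate=.05); t,p,f,s=st(); print(round(t,1),np.round(p,4),np.round(f,1),np.round(s["joint_positions"],2))
effector.grasp(squeeze=50); t,p,f,s=st(); print(round(t,1),np.round(p,4),np.round(f,1),s["gripper_width"],s["grasp_force"])
p,_=viewer.read_camera("scene"); cv2.imwrite("pics/grasp2.png",cv2.resize(p[130:310,200:380,::-1],None,fx=3,fy=3,interpolation=cv2.INTER_CUBIC))
E
```

```text
Traceback (most recent call last):
station.PlanningError: the arm cannot take that pose within its joint ranges
```

```bash
python3 - <<'E'
from h import *
print(solver.inverse_kinematics(fw(-.2245,0,.0135),tool(FY,-np.radians(68))) is not None)
env.reach(fw(-.2245,0,.16),tool(FY,-np.radians(45)))
env.movel(fw(-.2245,0,.07),tool(FY,-np.radians(55)),rate=.1); print(np.round(st()[2],1))
T=tool(FY,-np.radians(67))
env.movel(fw(-.2245,0,.0135),T,rate=.04); t,p,f,s=st(); print(round(t,1),np.round(p,4),np.round(f,1),np.round(s["joint_positions"],2))
effector.grasp(squeeze=50); t,p,f,s=st(); print(round(t,1),np.round(p,4),np.round(f,1),s["gripper_width"],s["grasp_force"])
p,_=viewer.read_camera("scene"); cv2.imwrite("pics/grasp2.png",cv2.resize(p[130:310,200:380,::-1],None,fx=3,fy=3,interpolation=cv2.INTER_CUBIC))
E
```

```text
True
[-0.3 -0.3 -0.5]
26.8 [-2.243e-01  1.000e-04  1.390e-02] [-0.9 -0.4  0.1] [-0.37  1.16  0.3   1.39 -0.28  1.82  1.69]
27.5 [-0.2245 -0.      0.0136] [-0.   0.3  0.6] 0.05694994678636286 49.99886780977249
```

View pics/grasp2.png

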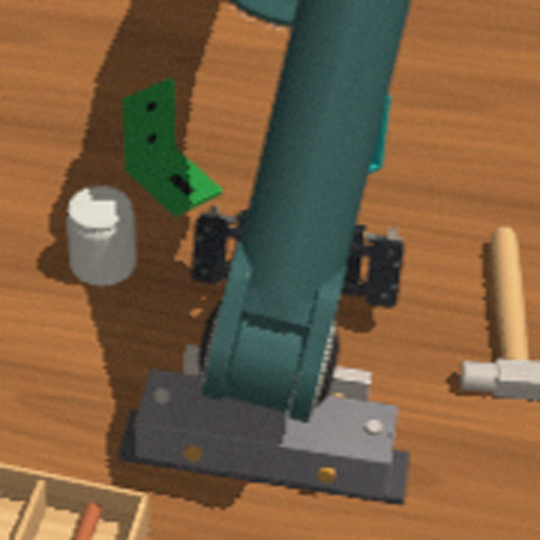

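Picture: the tool has tilted over the bar and straddles the bracket, clear of the tin at (100,235) and the hammer. The grip holds, so I lift a little and rotate.

```bash
python3 - <<'E'
from h import *
def rep(n): t,p,f,s=st(); print(n,round(t,1),np.round(p,4),np.round(f,1),round(s["gripper_width"],4),np.round(s["joint_positions"],2))
env.movel(fw(-.215,0,.035),tool(FY,-np.radians(60)),rate=.03); rep(1)
env.movel(fw(-.17,0,.055),tool(FY,-np.radians(35)),rate=.06); rep(2)
env.movel(fw(-.12,0,.055),tool(FY,-np.radians(8)),rate=.06); rep(3)
env.movel(fw(-.08,0,.05),tool(FY,np.radians(14)),rate=.06); rep(4)
for a in (16,18,20,21,22,23):
    print(a,[solver.inverse_kinematics(fw(x,0,.012),tool(FY,np.radians(a))) for x in (-.06,-.045)])
p,P=cloud("top"); cv2.imwrite("pics/rot.png",cv2.resize(p[80:220,140:310,::-1],None,fx=4,fy=4,interpolation=cv2.INTER_CUBIC))
E
```

```text
1 28.5 [-0.2152  0.      0.0348] [-0.3 -0.6 -7.2] 0.0568 [-0.39  1.06  0.32  1.45 -0.28  1.74  1.69]
2 29.4 [-0.1706 -0.      0.0546] [-0.5 -0.2 -7.5] 0.0567 [-0.44  0.82  0.36  1.62 -0.29  1.38  1.68]
3 30.4 [-0.1205 -0.      0.0546] [-0.7  0.3 -7. ] 0.0568 [-0.51  0.62  0.39  1.86 -0.31  0.87  1.68]
4 31.2 [-0.08   -0.0001  0.0498] [-0.3 -0.  -7.8] 0.0566 [-0.53  0.52  0.35  2.07 -0.37  0.36  1.73]
16 [array([-0.46159125,  0.5992953 ,  0.27774424,  2.0505113 , -0.42049289,
        0.25453704,  1.77406897]), array([-0.45824333,  0.61608318,  0.28281575,  2.01508571, -0.41910384,
        0.27503464,  1.77363796])]
18 [array([-0.45045486,  0.59207327,  0.2570203 ,  2.07569123, -0.43202596,
        0.19655949,  1.78583412]), array([-0.44802477,  0.60850459,  0.26314386,  2.0406064 , -0.43020962,
        0.21725599,  1.78525057])]
20 [array([-0.5829466 ,  0.61111554,  0.41652595,  2.10938424, -0.95967037,
        0.1972127 ,  2.27787182]), array([-0.43674897,  0.60233786,  0.24245115,  2.06553866, -0.45125887,
        0.15877535,  1.80679809])]
21 [array([-0.58222788,  0.60901057,  0.41173764,  2.12178698, -1.06151414,
        0.17526618,  2.37810034]), array([-0.57624601,  0.62505189,  0.41515909,  2.08697726, -0.99817076,
        0.19247338,  2.31509973])]
22 [array([-0.57968602,  0.60688829,  0.40471566,  2.13393519, -1.18822879,
        0.15450601,  2.50356413]), array([-0.57508966,  0.622984  ,  0.40986573,  2.09933859, -1.10690575,
        0.17103163,  2.42242673])]
23 [array([-0.050207  ,  0.59311585, -0.24372993,  2.11260946,  1.33939042,
        0.20508549,  0.11162691]), array([-0.5719261 ,  0.62085132,  0.40210317,  2.11142641, -1.24201657,
        0.15089107,  2.55658543])]
```

View pics/rot.png

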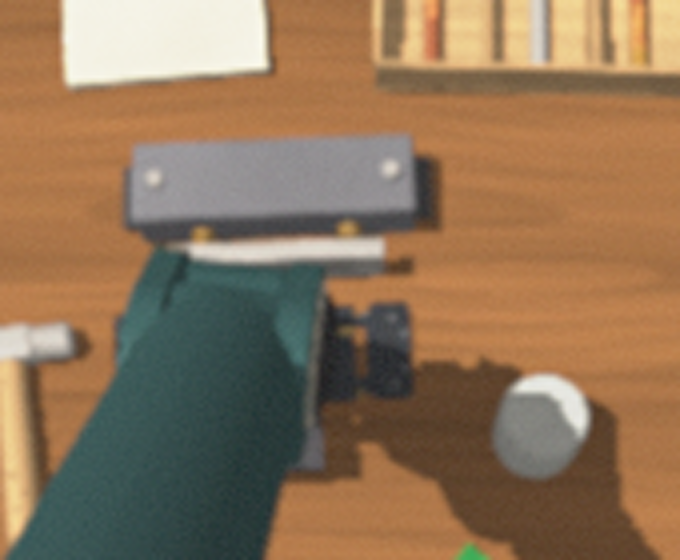

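```bash
python3 - <<'E'
from h import *
def rep(n): t,p,f,s=st(); print(n,round(t,1),np.round(p,4),np.round(f,1),round(s["gripper_width"],4),np.round(s["joint_positions"],2)); return f
a=22.7
env.movel(fw(-.045,0,.04),tool(FY,np.radians(18)),rate=.05); rep(5)
try:
    env.movel(fw(-.043,0,.018),tool(FY,np.radians(a)),rate=.02)
except env.PlanningError as e:
    print(e); a=20; env.movel(fw(-.043,0,.018),tool(FY,np.radians(a)),rate=.02)
rep(6)
z=.018
while z>.004:
    z-=.001; env.movel(fw(-.043,0,z),tool(FY,np.radians(a)),rate=.02); f=rep(z)
    if f[2]>5: break
E
```

```text
5 32.2 [-0.0452 -0.      0.0399] [-0.3 -0.1 -7.4] 0.0568 [-0.48  0.56  0.31  2.04 -0.4   0.27  1.76]
the arm cannot follow that straight line within its joint ranges
6 33.4 [-0.0428 -0.      0.0182] [ 0.2 -1.1 -7.5] 0.0566 [-0.44  0.59  0.25  2.06 -0.43  0.17  1.79]
0.016999999999999998 33.7 [-0.043  0.     0.017] [-0.2  0.2 -7.9] 0.0568 [-0.44  0.6   0.25  2.06 -0.43  0.17  1.79]
0.015999999999999997 33.9 [-0.0431 -0.      0.0159] [ 0.3  0.5 -6.9] 0.057 [-0.44  0.6   0.25  2.06 -0.44  0.17  1.79]
0.014999999999999996 34.2 [-0.0431 -0.      0.0149] [-0.4  0.5 -7.1] 0.057 [-0.44  0.6   0.25  2.06 -0.44  0.17  1.8 ]
0.013999999999999995 34.4 [-0.0431 -0.      0.0139] [-0.3  0.3 -7.3] 0.0568 [-0.44  0.6   0.25  2.06 -0.45  0.17  1.8 ]
0.012999999999999994 34.7 [-0.0431 -0.      0.0129] [ 0.1  0.7 -7.2] 0.0565 [-0.44  0.6   0.25  2.06 -0.45  0.16  1.81]
0.011999999999999993 34.9 [-0.0431 -0.      0.0119] [-0.3 -0.2 -7.5] 0.0566 [-0.44  0.6   0.24  2.06 -0.46  0.16  1.81]
0.010999999999999992 35.2 [-0.0431  0.      0.0109] [-0.9  0.3 -7.7] 0.0567 [-0.44  0.61  0.24  2.06 -0.46  0.16  1.82]
0.009999999999999992 35.4 [-0.0428 -0.      0.0101] [-0.3  0.8 -6.8] 0.0567 [-0.44  0.61  0.25  2.06 -0.47  0.16  1.82]
0.00899999999999999 35.7 [-0.0427 -0.      0.0097] [-4.2 -0.2  2.6] 0.057 [-0.44  0.61  0.25  2.06 -0.48  0.16  1.83]
0.00799999999999999 35.9 [-0.0426  0.      0.0095] [-9.  -0.3 12.8] 0.0571 [-0.44  0.61  0.25  2.06 -0.49  0.16  1.85]
```

```bash
python3 - <<'E'
from h import *
def rep(n): t,p,f,s=st(); print(n,round(t,1),np.round(p,4),np.round(f,1),round(s["gripper_width"],4),np.round(s["moment"],2)); return f
for q in (30,20,14,10,7,5,3): effector.grasp(squeeze=q); env.pause(.1); rep(q)
effector.release(); env.pause(.3); rep("rel")
env.movel(fw(-.075,0,.10),tool(FY,np.radians(0)),rate=.1)
env.reach(fw(-.16,0,.25),tool(FY,0)); print(st()[0])
for c in("top","scene"):
    p,P=cloud(c); Q=(P-FO)@RF
    if c=="top": cv2.imwrite("pics/turned.png",cv2.resize(p[80:220,140:310,::-1],None,fx=4,fy=4,interpolation=cv2.INTER_CUBIC))
    print(c,"toe top",rect(box(Q,[-.06,-.06,.075],[-.0,.06,.11])),np.round(np.nanmedian(box(Q,[-.06,-.06,.075],[-.0,.06,.11])[:,2]),4))
    q=box(Q,[-.12,-.028,-.002],[-.05,.028,.03]); print("leg plane",len(q),np.linalg.lstsq(np.c_[q[:,:2],np.ones(len(q))],q[:,2],rcond=None)[0] if len(q)>9 else '')
E
```

```text
30 36.2 [-0.0426  0.      0.0095] [-8.9 -0.1 12.2] 0.0583 [-0.36  1.16 -0.09]
20 36.5 [-0.0426  0.      0.0095] [-9.2 -0.3 12.4] 0.0587 [-0.4   1.18 -0.11]
14 36.9 [-0.0426  0.      0.0094] [-9.  -0.3 10.5] 0.0592 [-0.26  1.17  0.  ]
10 37.2 [-0.0425 -0.      0.0093] [-8.5  0.   9.2] 0.0596 [-0.25  1.08 -0.07]
7 37.5 [-0.0424 -0.      0.0093] [-6.  -0.9  8. ] 0.0594 [-0.19  1.08 -0.  ]
5 37.8 [-0.0424 -0.      0.0091] [-5.7 -0.5  7.1] 0.0597 [-0.16  1.03  0.02]
3 38.1 [-0.0419 -0.      0.0088] [-1.1 -0.6  4.1] 0.0603 [-0.08  0.43  0.01]
rel 39.1 [-0.043  0.     0.008] [0.1 0.5 0.5] 0.0919 [0.04 0.35 0.06]
40.9167
top toe top (array([-33.1, -29. ]), array([2.8, 7.2]), 87.2, 7) 0.0899
leg plane 39 [-0.09661043  0.07295412 -0.00124958]
scene toe top (array([-32.2,   1.5]), array([59.2, 15.1]), 89.3, 145) 0.086
leg plane 20 [ 0.04531348 -0.01391295  0.01336216]
```

View pics/turned.png

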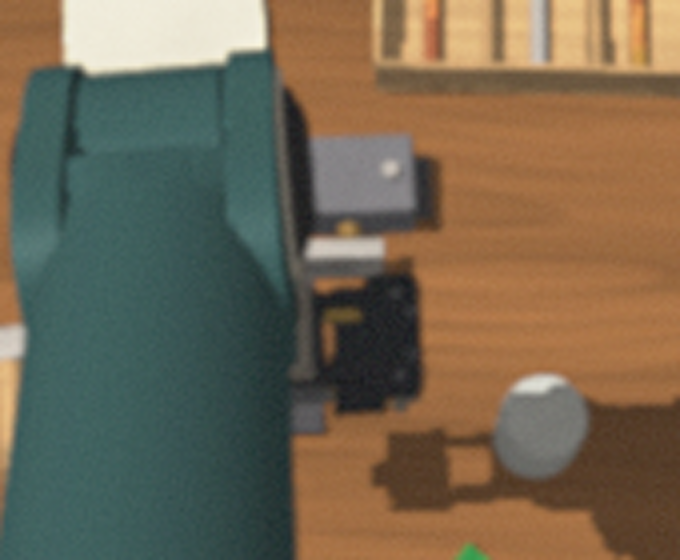

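```bash
python3 - <<'E'
from h import *
effector.grasp(squeeze=10); T=tool(FY,0)
print(barx("scene"))
env.reach(fw(-.068,0,.15),T); env.movel(fw(-.068,0,.024),T,rate=.12); print(st()[0],np.round(st()[2],1))
x=press((0,.024),-.066,0.012,T,step=.0015,target=17,hold=.7)
print(barx("scene"))
p,P=cloud("scene"); Q=(P-FO)@RF
print("toe top",rect(box(Q,[-.03,-.06,.075],[.015,.06,.10])))
cv2.imwrite("pics/press2.png",cv2.resize(p[170:310,220:360,::-1],None,fx=4,fy=4,interpolation=cv2.INTER_CUBIC))
E
```

```text
(np.float64(9.42), np.int64(317))
44.3583 [ 0.2 -0.4  0.3]
press x -0.027 F [-0.1, 0.2, 0.3, 0.0, -0.2, -0.3, -1.4, -0.3, -0.3, -0.2, 0.8, -1.6, -2.3, -6.3, -9.2, -8.7, -6.6, -6.8, -5.4, -3.8, -2.9, -5.7, -9.0, -11.1, -13.1, -16.1]
hold [-0.0319  0.0001  0.0236] [-15.4  -0.4  13.3] 51.6333
(np.float64(11.1), np.int64(331))
toe top (array([-6.8,  0.5]), array([43.4, 58.2]), 0.1, 120)
```

View pics/press2.png

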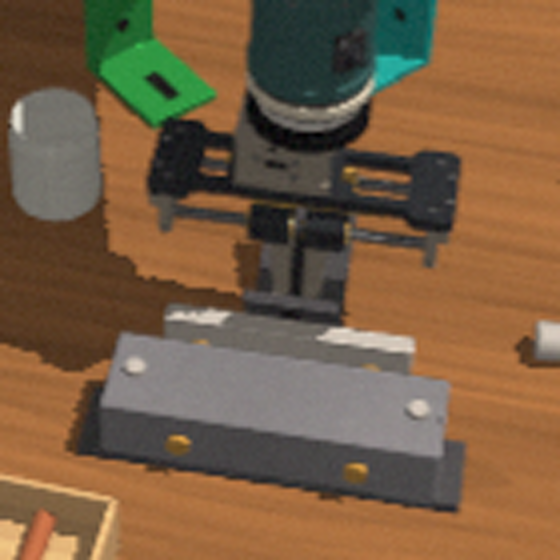

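```bash
python3 - <<'E'
from h import *
print(st()[:3], np.round(RF.T@st()[3]["tcp_rot"],3).tolist())
Q=(cloud("scene")[1]-FO)@RF
q=box(Q,[-.06,-.026,.045],[.02,.026,.105])
for z in np.arange(.045,.105,.005):
    w=q[(q[:,2]>=z)&(q[:,2]<z+.005)]
    if len(w): print(round(z,3),len(w),np.round([w[:,0].min(),np.median(w[:,0]),w[:,0].max()],4))
w=q[(q[:,2]>.056)&(q[:,2]<.082)]; print(np.linalg.lstsq(np.c_[w[:,1:],np.ones(len(w))],w[:,0],rcond=None)[0])
E
```

```text
(51.8833, array([-3.19096625e-02,  8.73646116e-05,  2.35595384e-02]), array([-16.00184081,   0.3050891 ,  13.15996089])) [[-1.0, -0.0, -0.011], [-0.0, 1.0, 0.001], [0.011, 0.001, -1.0]]
0.045 80 [-0.0229  0.011   0.0181]
0.05 57 [-0.0226  0.0066  0.0172]
0.055 27 [-0.0238 -0.0188  0.0163]
0.06 28 [-0.0225 -0.0174  0.0102]
0.065 24 [-0.0221 -0.0186  0.0132]
0.07 27 [-0.024  -0.019   0.0157]
0.075 61 [-0.0229  0.0121  0.0178]
0.08 49 [-0.029   0.0121  0.0187]
0.085 28 [-0.0406 -0.0204 -0.0167]
0.09 15 [-0.0291 -0.0184 -0.0168]
0.095 3 [-0.0185 -0.017  -0.0169]
0.1 2 [-0.0203 -0.0193 -0.0182]
[-0.04502445  0.67635382 -0.05084719]
```

The sole is upright but still about 18 mm short. The fingers were friction-jammed downward (Fz 13 N), so I continue while relieving Fz.

```bash
python3 - <<'E'
from h import *
T=tool(FY,0); x,z=-.031,.025; L=[]
env.movel(fw(x,0,z),T,rate=.03)
for k in range(40):
    t,p,f,s=st(); L.append((round(p[0]*1000,1),round(p[2]*1000,1),round(-f[0],1),round(f[2],1)))
    if p[0]>-.0085 or (p[0]>-.0125 and -f[0]>19) or t>61: break
    z=min(z+np.clip(.0001*(f[2]-1),-.0004,.0012),.034)
    x+=.0018 if p[0]<-.018 else .001
    env.movel(fw(x,0,z),T,rate=.03)
print(L); env.pause(.6); t,p,f,s=st(); print(t,np.round(p,4),np.round(f,1),x,z)
Q=(cloud("scene")[1]-FO)@RF; q=box(Q,[-.03,-.026,.056],[.02,.026,.072]); print(np.median(q[:,0]),barx("scene",2),st()[0])
E
```

```text
[(np.float64(-32.9), np.float64(24.2), np.float64(5.6), np.float64(2.6)), (np.float64(-32.0), np.float64(24.1), np.float64(9.0), np.float64(4.0)), (np.float64(-31.3), np.float64(24.1), np.float64(10.9), np.float64(4.9)), (np.float64(-30.4), np.float64(24.2), np.float64(12.3), np.float64(4.8)), (np.float64(-29.1), np.float64(24.3), np.float64(12.7), np.float64(4.2)), (np.float64(-25.2), np.float64(24.9), np.float64(3.5), np.float64(-1.7)), (np.float64(-20.6), np.float64(25.5), np.float64(3.0), np.float64(-2.6)), (np.float64(-19.5), np.float64(25.5), np.float64(5.8), np.float64(0.5)), (np.float64(-18.6), np.float64(25.5), np.float64(8.9), np.float64(2.8)), (np.float64(-17.7), np.float64(25.5), np.float64(10.8), np.float64(3.3)), (np.float64(-17.4), np.float64(25.5), np.float64(12.0), np.float64(4.5)), (np.float64(-16.9), np.float64(25.6), np.float64(11.9), np.float64(4.3)), (np.float64(-16.5), np.float64(25.6), np.float64(12.9), np.float64(2.9)), (np.float64(-16.0), np.float64(25.6), np.float64(14.6), np.float64(3.1)), (np.float64(-15.6), np.float64(25.6), np.float64(15.5), np.float64(2.7)), (np.float64(-15.1), np.float64(25.7), np.float64(16.4), np.float64(5.2)), (np.float64(-14.6), np.float64(25.7), np.float64(17.6), np.float64(2.8)), (np.float64(-14.2), np.float64(25.7), np.float64(18.4), np.float64(3.3)), (np.float64(-13.8), np.float64(25.8), np.float64(18.5), np.float64(3.1)), (np.float64(-13.3), np.float64(25.8), np.float64(20.2), np.float64(3.7)), (np.float64(-12.8), np.float64(25.8), np.float64(22.0), np.float64(3.2)), (np.float64(-12.4), np.float64(25.8), np.float64(22.9), np.float64(3.4))]
58.0667 [-0.0124  0.      0.0258] [-22.6   0.6   4.2] -0.0027999999999999987 0.029027028303459587
0.007699054073539006 (np.float64(15.69), np.int64(364)) 58.2167
```

```bash
python3 - <<'E'
from h import *
T=tool(FY,0)
env.movel(fw(-.02,0,.028),T,rate=.02); env.movel(fw(-.045,0,.028),T,rate=.06); env.movel(fw(-.045,0,.15),T,rate=.15)
for c in ("scene",):
    Q=(cloud(c)[1]-FO)@RF; q=box(Q,[-.03,-.04,.056],[.02,.04,.072]); w=box(Q,[-.03,-.06,.08],[.02,.06,.1])
    print(np.median(q[:,0]),rect(w),np.median(w[:,2]),barx("scene",2),st()[0])
p=viewer.read_camera("scene")[0]; cv2.imwrite("pics/end.png",cv2.resize(p[170:310,220:360,::-1],None,fx=4,fy=4))
E
```

```text
0.0016069561233268493 (array([-0.9,  1.2]), array([58.5, 13.4]), 89.8, 112) 0.08788047981259144 (np.float64(10.93), np.int64(369)) 60.9083
```

View pics/end.png

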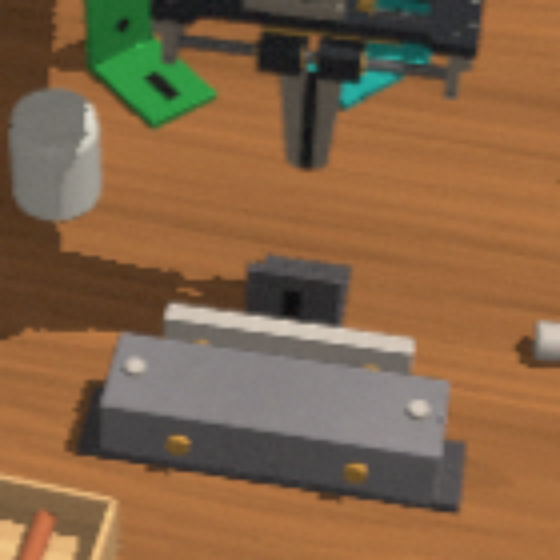

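The bracket lies on its long leg with its slotted foot upright at (297,290), square against the bar. I'm handing in.

```bash
python3 -c "
from station import workorder; print(workorder.finish_job())"
```

```text
the job is handed in; nothing more can be done
None
```

I pressed the toe and then the sole squarely on the bar, at about 14 N and 16 N estimated from how far the bar yielded, and left the bracket on its long leg with the sole at the bar; I handed the job in at about 61 s, and no verdict came back.

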